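Close the empty dish tray and draw out the next seed dish

TASK

Only one tray may stand open at a time: first push the empty orange tray fully home into its box with a fingertip, then hook a fingertip behind the upright lip of the blue tray and draw it along its rails all the way out to its stop. Hook the blue lip, do not pinch it between the fingers; its petri dish must stay seated in the tray, neither lifted nor tipped, and everything else on the table stays where it is.

Things in the scene. Friction and masses are not known exactly. Their poses are not given: they have to be found in the camera images.
- orange_box: fixed slide box with an orange tray: white hood 120 x 140 mm (x, y), 54 mm high, clear roof, two orange strips on top, front open at x = -60 mm. Origin on the table under the hood's centre; x points from front to back, z up. Two aluminium rails, 8 mm high, 10 mm wide, at y = +-42 mm, carry the tray and reach forward to x = -215 mm
- orange_tray (a joint): how far the orange tray is drawn out along the box's -x, in m: 0 = fully home, 0.105 = out at its stop. Starts 50 to 95 mm out, empty. About 1.5 N of friction (and slight damping); it stays where it is left. The tray is 108 mm wide, its floor's upper face 14 mm above the table
- orange_lip (a point): middle of the top edge of the orange tray's upright front lip, 46 mm above the table; axes as the box's; at x = -108 mm in the box frame when home. The lip is 10 mm thick (x, half each side of this point), 90 mm wide (y), 32 mm above the tray floor. Behind it, with the tray home, a gap 43 mm long to the hood's front lies open from above; it grows as the tray comes out
- blue_box: fixed slide box with a blue tray: white hood 120 x 140 mm (x, y), 54 mm high, clear roof, two blue strips on top, front open at x = -60 mm. Origin on the table under the hood's centre; x points from front to back, z up. Two aluminium rails, 8 mm high, 10 mm wide, at y = +-42 mm, carry the tray and reach forward to x = -215 mm
- blue_tray (a joint): how far the blue tray is drawn out along the box's -x, in m: 0 = fully home, 0.105 = out at its stop. Starts fully home. About 1.5 N of friction (and slight damping); it stays where it is left. The tray is 108 mm wide, its floor's upper face 14 mm above the table
- blue_lip (a point): middle of the top edge of the blue tray's upright front lip, 46 mm above the table; axes as the box's; at x = -108 mm in the box frame when home. The lip is 10 mm thick (x, half each side of this point), 90 mm wide (y), 32 mm above the tray floor. Behind it, with the tray home, a gap 43 mm long to the hood's front lies open from above; it grows as the tray comes out
- blue_dish: covered clear petri dish with seeds on white paper, 90 mm across, 16 mm high, 40 g, loose in the blue tray, held sideways by a fence 10 mm high with about 2 mm of play; origin at its underside's centre, 14 mm above the table, 104 mm behind the blue lip point
- vial: bystander: upright seed vial with a white cap, 26 mm across, 62 mm high, standing between the two boxes; origin at its underside's centre
- spare_dish: bystander: covered clear petri dish, 90 mm across, 16 mm high, on the table to the left; origin at its underside's centre
- marker: bystander: white marker pen with a blue cap, 145 mm long, 16 mm thick, lying to the right; origin under its middle
- pencil: bystander: yellow pencil, 156 mm long, 7 mm thick, lying to the right; origin under its middle
- lens: bystander: black hand lens lying flat to the left, 64 mm across, 8 mm thick, handle 90 mm long towards its -x; origin under the lens's centre

How it is judged:
On the way, in this order (a step that is already met when the one before it is completed fails the run):
1. the orange tray is pushed fully home (value of joint orange_tray below 0.004 m), for 0.2 s.
2. the blue tray is drawn out to its stop, orange still home (value of joint blue_tray above 0.099 m and value of joint orange_tray below 0.006 m), for 0.2 s.
At the end, for the whole second after the job is handed in: the orange tray is home (within 6 mm), the blue tray is out at its stop (within 6 mm), and the blue dish lies flat, at rest and seated in its tray (within 10 mm) (all of step 2 and linear speed of blue_dish below 0.01 m/s and x of blue_dish in the frame of blue_lip between 0.094 and 0.114 m and y of blue_dish in the frame of blue_lip between -0.01 and 0.01 m and height (world z) of blue_dish below 0.018 m and angle between blue_dish's own z axis and vertical below 0.08 rad); the robot touches nothing.
It fails at once if both trays are drawn out more than 20 mm at once (value of joint each of blue_tray, orange_tray above 0.02 m).
It fails at once if the blue tray is drawn with its lip pinched between the fingers (the grasp point lies within the lip) (velocity of joint blue_tray above 0.01 m/s and contact force between the fingers and blue_box above 0.5 N and x of the grasp point in the frame of blue_lip between -0.004 and 0.004 m and y of the grasp point in the frame of blue_lip between -0.055 and 0.055 m and height (world z) of the grasp point below 0.055 m).
It fails at once if the seed dish is lifted or tipped (height (world z) of blue_dish above 0.026 m or angle between blue_dish's own z axis and vertical above 0.2 rad).
It fails at once if a bystander is moved more than 20 mm, lifted or knocked over (distance of any of vial, spare_dish, marker, pencil, lens from where it was at the start of the episode above 0.02 m or angle between vial's own z axis and vertical above 0.5 rad).
It also fails if it takes over 48 s, if anything falls off the work surface, if the arm or the gripper's body presses on something with over 40 N, if the wrist force passes 120 N, or if a joint passes its speed limit or range.

ROBOT

A 6-joint arm with a two-finger parallel gripper is mounted at the origin on the work surface. World frame = base frame: x ahead of the robot, y to its left, z up, the work surface at z = 0. Lengths are in m, angles in rad, forces in N, time in s.
With the tool pointing down it reaches from about 0.3 to 0.775 m from the base axis. Payload 14.6 kg.
Tool frame: the origin (TCP) lies at the very end of the fingers, on their centre line; the grasp point (between the pads) lies 19 mm behind it; z points along the fingers, y is the line along which they close (so a half turn about z gives the same grasp; the last joint's range is limited). The gripper opens to 94 mm and grips with 3 to 60 N. Pads are 16 mm wide; open, the fingers measure 119 mm over their backs; the gripper's body (75 mm by 177 mm) begins 78 mm behind the grasp point.
Start: joints at [-1.176, 0.3, 1.521, -0, 1.321, -0.067], TCP at [0.245, -0.492, 0.205] pointing down, gripper open.
Joint ranges: [-3.03, 3.03], [-0.79, 2.21], [0.23, 2.52], [-1.04, 4.18], [0, 3.07], [-2.55, 2.55]. Speed limits (rad/s): [2.22, 2.22, 2.57, 3.14, 3.14, 3.14].

INTERFACE

Orientations are given as [roll, pitch, yaw] about the fixed x, y, z axes, in that order (R = Rz(yaw) Ry(pitch) Rx(roll)).
In Python, from station import ctrl gives the robot as it stands.
- The arm moves only by the tool move_arm, never from a script. Its argument "increments" is a list of rows, each a list of 7 numbers: the opening, from 0 (shut) to 1 (fully open), then the shift along the tool's x, y, z in units of 50 mm (1.0 is 50 mm), then the turn, a rotation vector about the tool's x, y, z in rad. In form: [[claw, tx, ty, tz, rx, ry, rz], ...]. A call has 1 to 20 rows; each row shifts and turns the commanded pose from where the row before left it, along the tool's axes as they then stand; what a row does not reach is not made up. A row lasts 1/10 s, in which the tool goes at most 50 mm and 8.59 degrees, less where a joint would pass 70% of its speed; a pose out of reach is approached as far as the arm can. A call is refused whole if a number of a shift passes 1 or a number of a turn 0.15, either way. A call with a gripper value outside its range is refused whole. The fingers move at their own pace and stop on an object; "force" is the grip in N (left out, the last holds). Time passes only in rows, so rows that do not move let the fingers close. It gives the time, the measured TCP pose, the force, the opening and the grip force at its end, in the units of the state.
- ctrl.get_obs(): the state, without advancing time (a new reading comes with each control period).
- ctrl.camera(name): name is "scene" or "top" or "wrist"; returns a dict with "color" (480x640x3 uint8, blue, green, red), "K" (3x3 intrinsics, pixels), "pose" (4x4, takes a point from camera to world coordinates); the wrist camera has in their place "tool_from_camera" (4x4, takes a point from camera to tool coordinates, whose origin is the TCP and whose axes are the flange's). Camera axes: x right, y down, z forward; pixel columns grow to the right and rows downward; lengths in m; the calibration is good to about 2 mm. The wrist camera is an equidistant fisheye: a pixel r from the principal point sees the ray r / f radians off the axis. A picture is of the moment at which its call begins: read the wrist's pose just before it. There is no depth.
- ctrl.hand_in(): hands the job in; it is judged then, once.
Trained networks look in a picture, given as the dict that the camera call returned (one of the last four; its "shot" number tells which), for a name from the list of things; names that differ only in an ending like _2 or _b are one class to them, and where a whole thing is asked for, a point or a joint stands for the part that bears it (a point fixed in the world has none). Each returns a list of dicts, best first, with "conf" (0 to 1); they miss things now and then, are a little off and sometimes report something else, mostly with a low value. They report only what shows in the picture. A call takes as long as a camera call.
- ctrl.cut_out(name, picture): "mask" (480x640 bool, what is visible of it) and "centre" ([row, column] in pixels, amid what is visible of it).
The state is a dict: "time_s": time; "qpos": joint angles; "joint_vel": joint speeds; "tau": joint torques, N m; "ee_pos": TCP position; "eef_rot": TCP orientation; "force": force on the tool from outside, world axes, zero at the start; "moment": the same for the moment, N m; "grip_width": finger opening in m; "grip_force": force on a finger pad.
Only numpy, scipy, OpenCV 4.12 (cv2) and the standard library are available. Lean on these libraries where they do the work, as an engineer would, in place of code of your own. Each camera call takes 0.05 s, during which the arm holds its last target. There are 200 camera calls.

## Working session

There is one attempt and no reset: what is moved stays moved. The work goes in short steps, Python scripts to look and compute and a tool call to move; the robot and the scene stay as the last step left them, time stands still between calls to the robot, and variables do not carry over. Pictures are saved under pics/ and viewed, at most 10 in all, crops included, and the job is handed in when it is done.

Besides the shell and the picture viewer there is one more tool, called after "Call:" by a JSON object that holds its "fn" and its "kwargs", one argument or row to a line. move_arm: Moves the arm, as the interface text tells. Its arguments: {"type":"object","properties":{"increments":{"type":"array","items":{"type":"array","items":{"type":"number"}}},"force":{"type":"number"}},"required":["increments"]}

```bash
mkdir -p pics; ls
python3 - <<'E'
from station import ctrl
import cv2,numpy as np
o=ctrl.get_obs();print(o['time_s'],o['ee_pos'],o['eef_rot'],o['grip_width'])
for n in ['top','scene']:
    p=ctrl.camera(n);cv2.imwrite(f'pics/{n}0.png',p['color']);print(n,p['K'].tolist(),p['pose'].round(4).tolist())
    for t in ['orange_box','orange_lip','blue_box','blue_lip','blue_dish','vial']:
        r=ctrl.cut_out(t,p)
        print(t,[(x['conf'],x['centre'],int(x['mask'].sum())) for x in r[:2]])
E
```

```text
pics
0.0 [ 0.24496197 -0.4921467   0.20488638] [-3.14044770e+00 -8.07347786e-05  4.61794254e-01] 0.09426951891503413
top [[479.71077376949404, 0.0, 314.5854792376838], [0.0, 479.71077376949404, 238.41972470137196], [0.0, 0.0, 1.0]] [[0.1546, -0.9666, 0.2043, 0.3523], [-0.988, -0.1524, 0.0264, -0.0172], [0.0056, -0.2059, -0.9785, 1.0597], [0.0, 0.0, 0.0, 1.0]]
orange_box [(0.9, [230.0, 413.6], 7249), (0.71, [190.4, 258.0], 5313)]
orange_lip [(0.26, [267.4, 125.1], 1345)]
blue_box [(0.55, [189.4, 255.9], 4984), (0.37, [215.9, 251.4], 1228)]
blue_lip [(0.96, [213.6, 255.1], 1297)]
blue_dish []
vial [(0.64, [179.3, 330.1], 168)]
scene [[624.1145475764305, 0.0, 329.67055822616953], [0.0, 624.1145475764305, 234.4015420061269], [0.0, 0.0, 1.0]] [[-0.2454, 0.7845, -0.5695, 1.3176], [0.9693, 0.1883, -0.1584, 0.2156], [-0.017, -0.5909, -0.8066, 1.1814], [0.0, 0.0, 0.0, 1.0]]
orange_box [(0.4, [281.0, 391.8], 948)]
orange_lip [(0.95, [228.5, 241.9], 2197), (0.21, [308.1, 312.4], 222)]
blue_box [(0.72, [307.3, 384.7], 5662)]
blue_lip [(0.55, [276.2, 391.6], 908), (0.46, [241.5, 132.3], 152)]
blue_dish []
vial [(0.64, [308.6, 314.1], 260)]
```

View pics/top0.png

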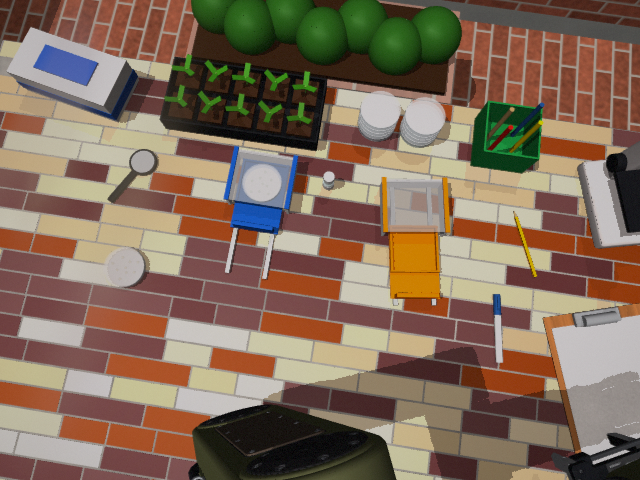

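View pics/scene0.png

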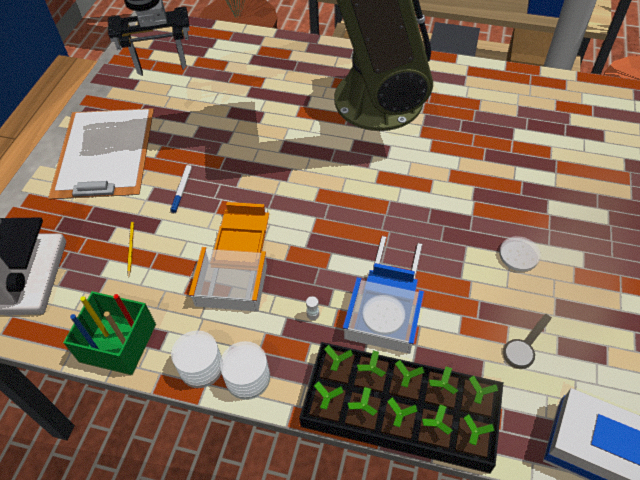

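The pictures show the blue box, tray home, at top pixel (262,190), with its lip near (256,213). The orange box is at (415,210), with its tray out and its lip near (415,290). The vial is at (329,180). Next I'll enlarge both boxes to pick corners.

Run:
```python
import cv2,numpy as np
t=cv2.imread('pics/top0.png')
a=cv2.resize(t[140:290,215:305],None,fx=4,fy=4,interpolation=cv2.INTER_CUBIC)
b=cv2.resize(t[165:315,370:465],None,fx=4,fy=4,interpolation=cv2.INTER_CUBIC)
cv2.imwrite('pics/crop.png',np.hstack([a,b]))
```

```text
(no output)
```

View pics/crop.png

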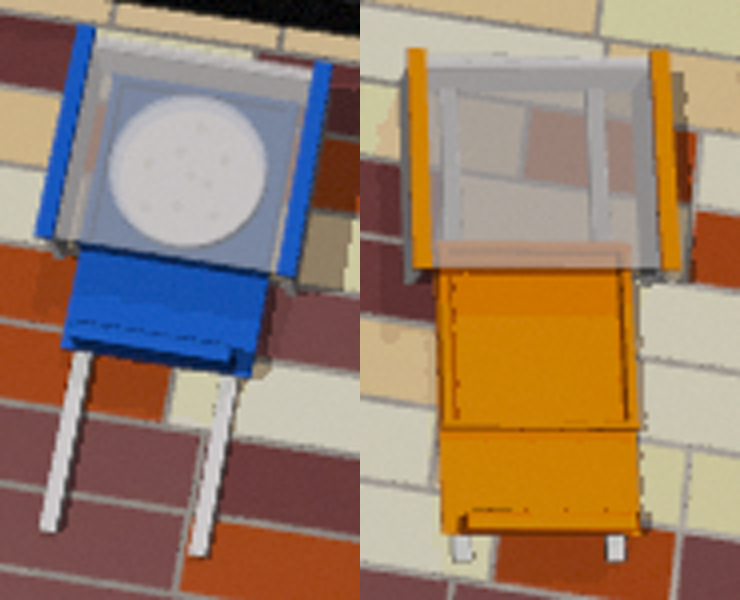

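```bash
cat > h.py <<'E'
import numpy as np
from scipy.optimize import least_squares
K=np.array([[479.71,0,314.585],[0,479.71,238.42],[0,0,1]])
P=np.array([[0.1546,-0.9666,0.2043,0.3523],[-0.988,-0.1524,0.0264,-0.0172],[0.0056,-0.2059,-0.9785,1.0597]])
R=P[:,:3];T=P[:,3]
def proj(X):
    c=(np.atleast_2d(X)-T)@R; return (c@K.T)[:,:2]/c[:,2:]
def unp(uv,z):
    d=R@np.linalg.inv(K)@np.r_[uv,1]; return T+d*(z-T[2])/d[2]
def w(b,p):
    p=np.atleast_2d(p);c,s=np.cos(b[2]),np.sin(b[2])
    return np.c_[b[0]+c*p[:,0]-s*p[:,1],b[1]+s*p[:,0]+c*p[:,1],p[:,2]]
M=np.array([[.06,.07,.054],[.06,-.07,.054],[-.06,.07,.054],[-.06,-.07,.054],[-.215,.042,.008],[-.215,-.042,.008]])
px={'blue':np.array([[80,26],[331,64],[38,235],[293,280],[48,530],[199,556]])/4+[215,140],
'orange':np.array([[46,49],[308,51],[53,268],[317,270],[102,560],[256,560]])/4+[370,165]}
box={}
for n in px:
    s=least_squares(lambda b:(proj(w(b,M))-px[n]).ravel(),[.5,0,0]); box[n]=s.x
    if __name__=='__main__': print(n,s.x.round(4),s.fun.round(1))
if __name__=='__main__':
    for n,b in box.items():
        print(n,'lip home',w(b,[-.108,0,.046]).round(4),'gap mid',w(b,[-.0815,0,.046]).round(4))
    p=unp(np.array([190,522])/4+[370,165],.046);b=box['orange'];d=p[:2]-b[:2];print('orange lip',p,'ext',-.108-(d@[np.cos(b[2]),np.sin(b[2])]))
    print('vial',unp([329,176],.062))
E
python3 h.py
```

```text
blue [ 0.6796  0.1466 -0.0059] [ 0.5  0.7 -0.4  0.9  0.3 -0.4 -0.1 -1.6 -0.   0.5 -0.3  0.1]
orange [ 0.6712 -0.1949  0.1509] [ 1.   0.7 -1.   0.6  0.6 -0.9 -0.4 -1.  -0.1  0.2 -0.1  0.4]
blue lip home [[0.5716 0.1473 0.046 ]] gap mid [[0.5981 0.1471 0.046 ]]
orange lip home [[ 0.5644 -0.2112  0.046 ]] gap mid [[ 0.5906 -0.2072  0.046 ]]
orange lip [ 0.47620768 -0.22331525  0.046     ] ext 0.08899808194167706
vial [7.03257459e-01 1.43962501e-04 6.20000000e-02]
```

Call:
{"fn": "move_arm", "kwargs": {
  "increments": [
    [0, 0, 0, 0, 0, 0, 0.104],
    [0, 0, 0, 0, 0, 0, 0.104],
    [0, 0, 0, 0, 0, 0, 0.103],
    [0, 0.45, -0.46, 0, 0, 0, 0],
    [0, 0.45, -0.46, 0, 0, 0, 0],
    [0, 0.45, -0.46, 0, 0, 0, 0],
    [0, 0.45, -0.46, 0, 0, 0, 0],
    [0, 0.45, -0.46, 0, 0, 0, 0],
    [0, 0.45, -0.46, 0, 0, 0, 0],
    [0, 0.45, -0.46, 0, 0, 0, 0],
    [0, 0.45, -0.46, 0, 0, 0, 0],
    [0, 0.45, -0.46, 0, 0, 0, 0],
    [0, 0.45, -0.46, 0, 0, 0, 0],
    [0, 0, 0, 0, 0, 0, 0],
    [0, 0, 0, 0, 0, 0, 0]
  ]
}}

```text
time_s: 2.2
ee_pos: [0.433, -0.231, 0.2054]
eef_rot: [3.141, 0.0, 0.152]
force: [-0.6, -0.8, 0.2]
grip_width: 0.0006
grip_force: 0.0
```

Call:
{"fn": "move_arm", "kwargs": {
  "increments": [
    [0, 0, 0, 0.5, 0, 0, 0],
    [0, 0, 0, 0.5, 0, 0, 0],
    [0, 0, 0, 0.5, 0, 0, 0],
    [0, 0, 0, 0.5, 0, 0, 0],
    [0, 0, 0, 0.5, 0, 0, 0],
    [0, 0, 0, 0.5, 0, 0, 0],
    [0, 0, 0, 0.3, 0, 0, 0],
    [0, 0, 0, 0.2, 0, 0, 0],
    [0, 0, 0, 0, 0, 0, 0]
  ]
}}

```text
time_s: 3.1
ee_pos: [0.4322, -0.2315, 0.0296]
eef_rot: [-3.141, 0.001, 0.15]
force: [0.2, -0.7, 0.3]
grip_width: 0.0005
grip_force: 0.0
```

Run:
```python
from station import ctrl
import cv2,numpy as np
p=ctrl.camera('top');s=ctrl.camera('scene');w=ctrl.camera('wrist')
cv2.imwrite('pics/a.png',np.hstack([cv2.resize(p['color'][150:350,330:530],(400,400)),cv2.resize(s['color'][130:330,130:330],(400,400))]))
```

```text
(no output)
```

View pics/a.png

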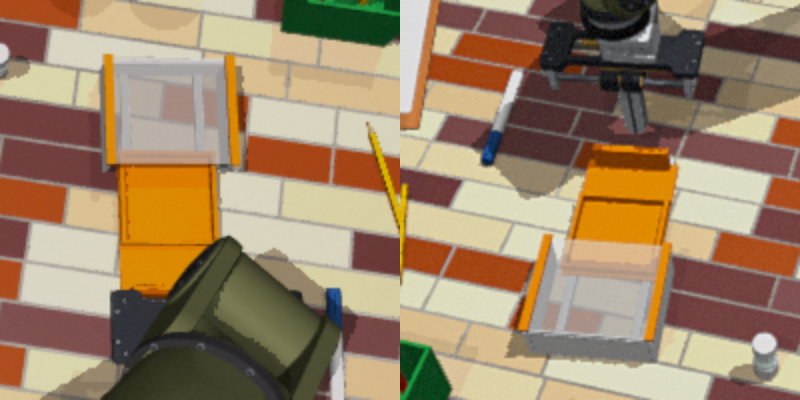

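The closed fingertips are centred in front of the orange lip, so I'll push.

Call:
{"fn": "move_arm", "kwargs": {
  "increments": [
    [0, 0.15, 0, 0, 0, 0, 0],
    [0, 0.15, 0, 0, 0, 0, 0],
    [0, 0.15, 0, 0, 0, 0, 0],
    [0, 0.15, 0, 0, 0, 0, 0],
    [0, 0.15, 0, 0, 0, 0, 0],
    [0, 0.15, 0, 0, 0, 0, 0],
    [0, 0.15, 0, 0, 0, 0, 0],
    [0, 0.15, 0, 0, 0, 0, 0],
    [0, 0.15, 0, 0, 0, 0, 0],
    [0, 0.15, 0, 0, 0, 0, 0],
    [0, 0.15, 0, 0, 0, 0, 0],
    [0, 0.15, 0, 0, 0, 0, 0],
    [0, 0.15, 0, 0, 0, 0, 0],
    [0, 0.15, 0, 0, 0, 0, 0],
    [0, 0, 0, 0, 0, 0, 0]
  ]
}}

```text
time_s: 4.75
ee_pos: [0.5376, -0.2152, 0.0304]
eef_rot: [3.141, -0.001, 0.151]
force: [-0.0, 0.1, -0.9]
grip_width: 0.0004
grip_force: 0.0
```

Call:
{"fn": "move_arm", "kwargs": {
  "increments": [
    [0, 0.05, 0, 0, 0, 0, 0],
    [0, 0.05, 0, 0, 0, 0, 0],
    [0, 0.05, 0, 0, 0, 0, 0],
    [0, 0.05, 0, 0, 0, 0, 0],
    [0, 0, 0, 0, 0, 0, 0]
  ]
}}

```text
time_s: 5.25
ee_pos: [0.5469, -0.2139, 0.0304]
eef_rot: [3.141, -0.0, 0.151]
force: [-0.3, 0.0, -0.5]
grip_width: 0.0009
grip_force: 0.0
```

Call:
{"fn": "move_arm", "kwargs": {
  "increments": [
    [0, 0.04, 0, 0, 0, 0, 0],
    [0, 0.04, 0, 0, 0, 0, 0],
    [0, 0.04, 0, 0, 0, 0, 0]
  ]
}}

```text
time_s: 5.55
ee_pos: [0.55, -0.2134, 0.0303]
eef_rot: [-3.14, 0.007, 0.151]
force: [-33.9, -4.2, 19.1]
grip_width: 0.0
grip_force: 17.2
```

Run:
```python
from station import ctrl
import cv2,numpy as np
s=ctrl.camera('scene')
cv2.imwrite('pics/b.png',cv2.resize(s['color'][180:330,150:300],(600,600)))
print(ctrl.get_obs()['force'])
```

```text
[-23.86642704  -2.69760197  14.33340851]
```

View pics/b.png

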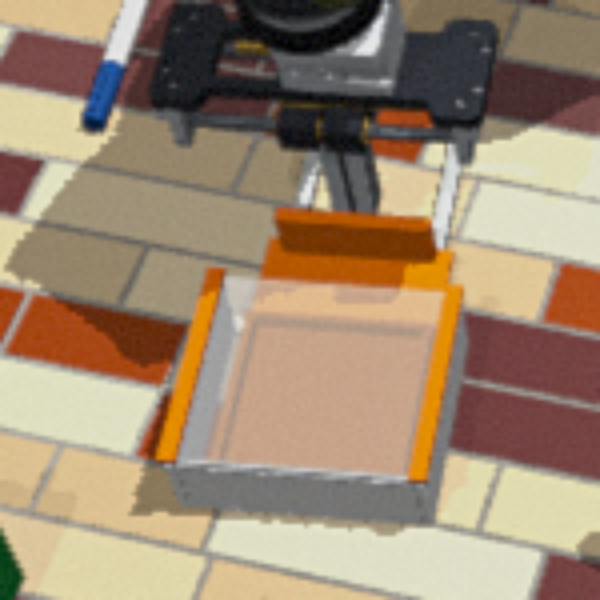

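The tray hit its stop: the force jumped at box x = -0.1226, where I expected about -0.121. The picture shows it home. I'll retreat and go to blue.

Call:
{"fn": "move_arm", "kwargs": {
  "increments": [
    [0, 0, 0, 0, 0, 0, 0],
    [0, -0.25, 0, 0, 0, 0, 0],
    [0, -0.25, 0, 0, 0, 0, 0],
    [0, 0, 0, -0.5, 0, 0, 0],
    [0, 0, 0, -0.5, 0, 0, 0],
    [0, 0, 0, -0.5, 0, 0, 0],
    [0, 0, 0, -0.5, 0, 0, 0],
    [0, 0, 0, -0.5, 0, 0, 0],
    [0, 0, 0, 0, 0, 0, 0.079],
    [0, 0, 0, 0, 0, 0, 0.078],
    [0, 0, 0, 0, 0, 0, 0]
  ]
}}

```text
time_s: 6.7
ee_pos: [0.5281, -0.2168, 0.1558]
eef_rot: [3.141, -0.001, -0.007]
force: [-0.1, 0.3, -0.4]
grip_width: 0.0006
grip_force: 0.0
```

Call:
{"fn": "move_arm", "kwargs": {
  "increments": [
    [0, 0.1, -0.52, 0, 0, 0, 0],
    [0, 0.1, -0.52, 0, 0, 0, 0],
    [0, 0.1, -0.52, 0, 0, 0, 0],
    [0, 0.1, -0.52, 0, 0, 0, 0],
    [0, 0.1, -0.52, 0, 0, 0, 0],
    [0, 0.1, -0.52, 0, 0, 0, 0],
    [0, 0.1, -0.52, 0, 0, 0, 0],
    [0, 0.1, -0.52, 0, 0, 0, 0],
    [0, 0.1, -0.52, 0, 0, 0, 0],
    [0, 0.1, -0.52, 0, 0, 0, 0],
    [0, 0.1, -0.52, 0, 0, 0, 0],
    [0, 0.1, -0.52, 0, 0, 0, 0],
    [0, 0.1, -0.52, 0, 0, 0, 0],
    [0, 0.1, -0.52, 0, 0, 0, 0],
    [0, 0, 0, 0, 0, 0, 0]
  ]
}}

```text
time_s: 8.2
ee_pos: [0.6002, 0.1494, 0.1551]
eef_rot: [-3.141, -0.0, -0.001]
force: [-1.2, -0.6, -0.5]
grip_width: 0.0004
grip_force: 0.0
```

Run:
```python
from station import ctrl
import cv2,numpy as np
s=ctrl.camera('wrist');
cv2.imwrite('pics/c.png',s['color'])
```

```text
(no output)
```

View pics/c.png

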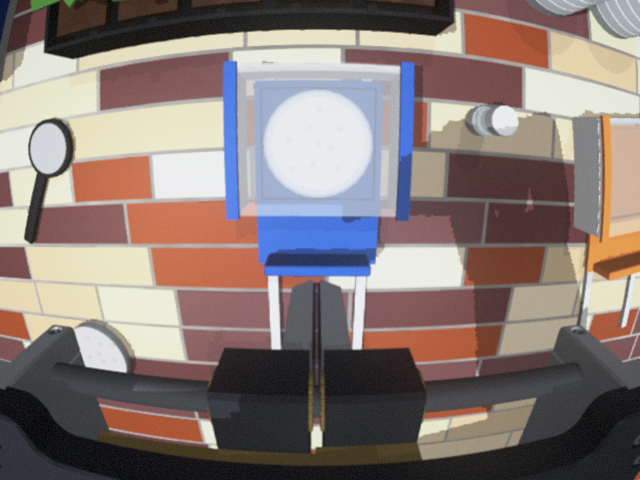

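The blue box is square with the tool. The lip is centred at column 318 and the fingertips are at 317. I'll descend into the gap.

Call:
{"fn": "move_arm", "kwargs": {
  "increments": [
    [0, -0.04, 0, 0.4, 0, 0, 0],
    [0, 0, 0, 0.4, 0, 0, 0],
    [0, 0, 0, 0.4, 0, 0, 0],
    [0, 0, 0, 0.4, 0, 0, 0],
    [0, 0, 0, 0.2, 0, 0, 0],
    [0, 0, 0, 0.1, 0, 0, 0],
    [0, 0, 0, 0, 0, 0, 0]
  ]
}}

```text
time_s: 8.95
ee_pos: [0.5981, 0.1464, 0.0605]
eef_rot: [3.141, 0.0, -0.006]
force: [-0.4, 0.0, 0.0]
grip_width: 0.0004
grip_force: 0.0
```

Run:
```python
from station import ctrl
import cv2,numpy as np
s=ctrl.camera('scene');w=ctrl.camera('wrist')
cv2.imwrite('pics/d.png',np.hstack([cv2.resize(s['color'][220:360,320:460],(400,400)),cv2.resize(w['color'][140:440,170:470],(400,400))]))
```

```text
(no output)
```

View pics/d.png

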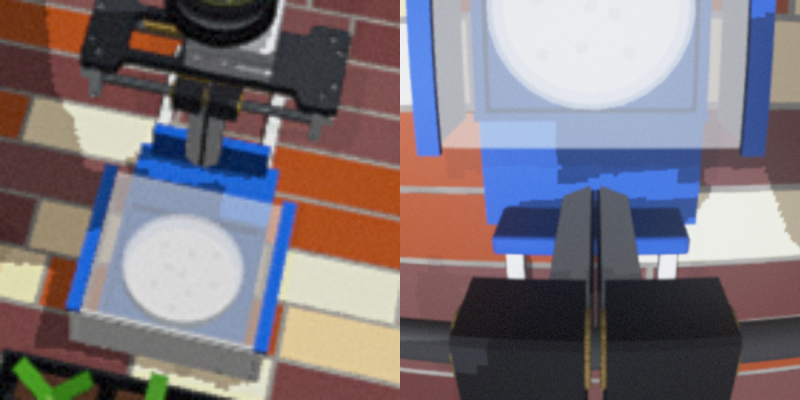

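The fingertip is behind the lip, in the middle of the gap. Going down, then drawing.

Call:
{"fn": "move_arm", "kwargs": {
  "increments": [
    [0, 0, 0, 0.2, 0, 0, 0],
    [0, 0, 0, 0.2, 0, 0, 0],
    [0, 0, 0, 0.2, 0, 0, 0],
    [0, 0, 0, 0.1, 0, 0, 0],
    [0, 0, 0, 0, 0, 0, 0]
  ]
}}

```text
time_s: 9.55
ee_pos: [0.5976, 0.1467, 0.0243]
eef_rot: [3.141, 0.002, -0.006]
force: [0.6, 0.2, 0.2]
grip_width: 0.0007
grip_force: 0.0
```

Call:
{"fn": "move_arm", "kwargs": {
  "increments": [
    [0, -0.05, 0, 0, 0, 0, 0],
    [0, -0.1, 0, 0, 0, 0, 0],
    [0, -0.1, 0, 0, 0, 0, 0],
    [0, -0.1, 0, 0, 0, 0, 0],
    [0, -0.1, 0, 0, 0, 0, 0],
    [0, -0.1, 0, 0, 0, 0, 0],
    [0, -0.1, 0, 0, 0, 0, 0],
    [0, -0.1, 0, 0, 0, 0, 0],
    [0, -0.1, 0, 0, 0, 0, 0],
    [0, -0.1, 0, 0, 0, 0, 0]
  ]
}}

```text
time_s: 10.55
ee_pos: [0.5502, 0.1471, 0.0255]
eef_rot: [-3.142, -0.0, -0.006]
force: [2.4, 0.4, 0.5]
grip_width: 0.0007
grip_force: 0.8
```

Call:
{"fn": "move_arm", "kwargs": {
  "increments": [
    [0, -0.1, 0, 0, 0, 0, 0],
    [0, -0.1, 0, 0, 0, 0, 0],
    [0, -0.1, 0, 0, 0, 0, 0],
    [0, -0.1, 0, 0, 0, 0, 0],
    [0, -0.1, 0, 0, 0, 0, 0],
    [0, -0.1, 0, 0, 0, 0, 0],
    [0, -0.1, 0, 0, 0, 0, 0],
    [0, -0.1, 0, 0, 0, 0, 0],
    [0, -0.1, 0, 0, 0, 0, 0],
    [0, -0.1, 0, 0, 0, 0, 0],
    [0, -0.1, 0, 0, 0, 0, 0],
    [0, -0.1, 0, 0, 0, 0, 0],
    [0, -0.04, 0, 0, 0, 0, 0],
    [0, -0.04, 0, 0, 0, 0, 0]
  ]
}}

```text
time_s: 11.95
ee_pos: [0.4864, 0.1475, 0.0254]
eef_rot: [3.142, 0.0, -0.006]
force: [1.8, 0.4, 0.0]
grip_width: 0.0005
grip_force: 0.8
```

Call:
{"fn": "move_arm", "kwargs": {
  "increments": [
    [0, -0.03, 0, 0, 0, 0, 0],
    [0, -0.03, 0, 0, 0, 0, 0],
    [0, -0.03, 0, 0, 0, 0, 0]
  ]
}}

```text
time_s: 12.25
ee_pos: [0.482, 0.1475, 0.0254]
eef_rot: [3.142, 0.0, -0.006]
force: [0.5, 1.0, 0.2]
grip_width: 0.0006
grip_force: 0.8
```

Call:
{"fn": "move_arm", "kwargs": {
  "increments": [
    [0, -0.03, 0, 0, 0, 0, 0],
    [0, -0.03, 0, 0, 0, 0, 0]
  ]
}}

```text
time_s: 12.45
ee_pos: [0.481, 0.1475, 0.0257]
eef_rot: [-3.141, -0.005, -0.006]
force: [23.1, -0.3, -16.3]
grip_width: 0.0008
grip_force: 11.4
```

Call:
{"fn": "move_arm", "kwargs": {
  "increments": [
    [0, -0.03, 0, 0, 0, 0, 0],
    [0, 0, 0, 0, 0, 0, 0]
  ]
}}

```text
time_s: 12.65
ee_pos: [0.481, 0.1475, 0.0258]
eef_rot: [-3.141, -0.009, -0.006]
force: [27.6, -0.5, -20.5]
grip_width: 0.0006
grip_force: 13.3
```

It's at the stop. I'll back off behind the lip, then rise.

Call:
{"fn": "move_arm", "kwargs": {
  "increments": [
    [0, 0, 0, 0, 0, 0, 0],
    [0, 0.1, 0, 0, 0, 0, 0],
    [0, 0.1, 0, 0, 0, 0, 0],
    [0, 0.05, 0, 0, 0, 0, 0],
    [0, 0, 0, -0.2, 0, 0, 0],
    [0, 0, 0, -0.4, 0, 0, 0],
    [0, 0, 0, -0.5, 0, 0, 0],
    [0, 0, 0, -0.5, 0, 0, 0],
    [0, 0, 0, -0.5, 0, 0, 0],
    [0, 0, 0, -0.5, 0, 0, 0],
    [0, 0, 0, -0.5, 0, 0, 0],
    [0, 0, 0, 0, 0, 0, 0]
  ]
}}

```text
time_s: 13.85
ee_pos: [0.491, 0.1478, 0.1843]
eef_rot: [-3.14, -0.005, -0.006]
force: [-0.1, 0.1, 0.6]
grip_width: 0.0009
grip_force: 0.0
```

Run:
```python
from station import ctrl
import cv2,numpy as np
s=ctrl.camera('scene')
cv2.imwrite('pics/e.png',cv2.resize(s['color'][180:360,150:450],(800,480)))
```

```text
(no output)
```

View pics/e.png

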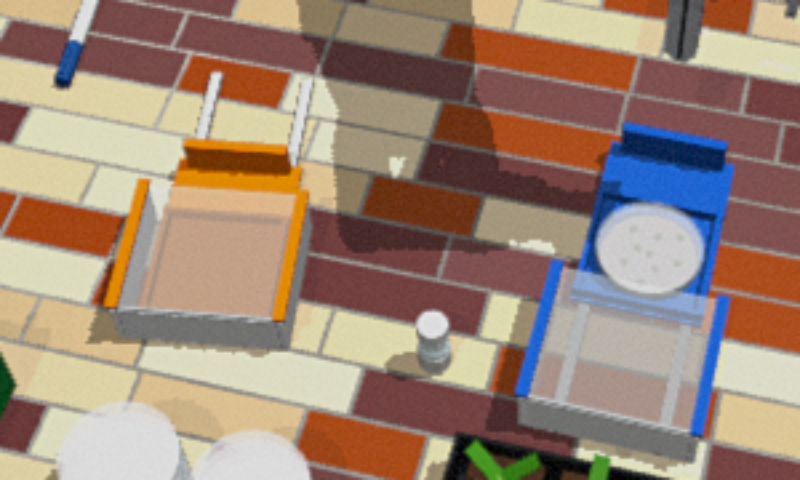

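Orange is home at (210,230). Blue is fully out, with its dish seated at (650,250), and the arm is clear.

```bash
python3 -c "
from station import ctrl
print(ctrl.hand_in())"
```

```text
the job is handed in; nothing more can be done
None
```

I pushed the orange tray home, hooked the blue tray out to its stop with its dish still seated, and handed the job in at about 14 s with the arm clear; the hand-in returned no verdict.

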